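# Fit the missing filter capsule and select its port

## Robot

A 6-joint arm with a two-finger parallel gripper is mounted at the origin on a cart in front of the work surface, level with it; the furniture and walls round the work are solid. World frame = base frame: x ahead of the robot, y to its left, z up, the work surface at z = 0. Lengths are in m, angles in degrees, forces in N, time in s.
With the tool pointing down it reaches from about 0.325 to 0.9 m from the base axis. Payload 6.1 kg.
Tool frame: the origin (TCP) lies on the front face of the gripper's body, between the roots of the fingers; the fingertips stand 73 mm ahead of it and the grasp point (between the pads) lies 54 mm ahead of it; z points along the fingers, y is the line along which they close (so a half turn about z gives the same grasp; the last joint's range is limited). The gripper opens to 85 mm and grips with 20 to 120 N. Pads are 22 mm wide; open, the fingers measure 114 mm over their backs; the gripper's body (76 mm by 85 mm) begins 54 mm behind the grasp point. The pads swing forward as they close: fully open they stand 13 mm farther back than shut.
Start: joints at [-71.11, 12.628, 87.462, -0, 79.91, -7.225], TCP at [0.275, -0.561, 0.304] pointing down, gripper open.
Joint ranges: [-170.65, 170.65], [-52.31, 119.04], [5.05, 147.46], [-71.25, 251.25], [11.57, 151.72], [-153.62, 153.62]. Speed limits (degrees/s): [147.25, 147.25, 172.46, 180, 180, 180].

## Interface

Orientations are given as [roll, pitch, yaw] about the fixed x, y, z axes, in that order (R = Rz(yaw) Ry(pitch) Rx(roll)).
In Python, from cell import get_obs, read_camera, hand_in gives the robot as it stands.
- The arm moves only by the tool play_rows, never from a script. Its argument "motion" is a list of rows, each a list of 5 numbers: the shift along the tool's x, y, z each as a share of 100 mm, from -1 to 1, then the turn about the tool's z as a share of 90 degrees, from -1 to 1, then the opening, from -1 (shut) to 1 (fully open). In form: [[tx, ty, tz, turn, claw], ...]. A call has 1 to 20 rows; each row is the pose to reach, as a shift and turn from the pose commanded when the call began, along the tool's axes at that moment; what a row does not reach only later rows make up. A row lasts 1/10 s, in which the tool goes at most 50 mm and 8.59 degrees, less where a joint would pass 70% of its speed; a pose out of reach is approached as far as the arm can. A call with a number of a shift or a turn outside -1 to 1 is refused whole. A call with a gripper value outside its range is refused whole. The fingers move at their own pace and stop on an object; the grip force is fixed at half the most. Time passes only in rows, so rows that repeat a pose let the fingers close. It gives the time, the measured TCP pose, the force, the opening and the grip force at its end, in the units of the state.
- get_obs(): the state, without advancing time (a new reading comes with each control period).
- read_camera(name): name is "side" or "top" or "wrist"; returns a dict with "img" (420x560x3 uint8, red, green, blue), "fx", "fy", "cx", "cy" (pixels), "world_from_camera" (4x4, takes a point from camera to world coordinates). Camera axes: x right, y up, looking along -z (the intrinsics and any distortion apply to the point x, -y, -z); pixel columns grow to the right and rows downward; lengths in m; the calibration is good to about 2 mm. A picture is of the moment at which its call begins. There is no depth.
- hand_in(): hands the job in; it is judged then, once.
The state is a dict: "clock": time; "joint_positions": joint angles; "qvel": joint speeds; "effort": joint torques, N m; "position": TCP position; "eef_rot": TCP orientation; "ft_force": force on the tool from outside, world axes, zero at the start; "wrist_torque": the same for the moment, N m; "gripper_width": finger opening in m; "gripper_force": force on a finger pad.
Only numpy, scipy, OpenCV 4.12 (cv2) and the standard library are available. Lean on these libraries where they do the work, as an engineer would, in place of code of your own. Each camera call takes 0.05 s, during which the arm holds its last target. There are 200 camera calls.

## Task

One of the three numbered stations on the filter stand is empty: first lay the spare filter capsule from the bench into that station's cradle, lying the same way as its neighbours. Then turn the ribbed selector sleeve until it clicks in at the number of the station you have just filled. Leave the other two capsules and the things lying around where they are.

Things in the scene. Friction and masses are not known exactly. Their poses are not given: they have to be found in the camera images.
- filter_stand: fixed aluminium plate 156 x 210 x 8 mm with three grey plastic cradles 78 mm apart in a row along its y axis, numerals 1, 2, 3 in front of them (toward its -x), 1 at its +y end, nearest the robot. Origin on the underside, in the middle of the row; y along the row, z up; it stands turned by about 0.6 to 1.2 rad.
- station_1 (a point): where the origin of a seated capsule lies in station 1 (20 mm above the bench); axes as the stand
- station_2 (a point): the same for station 2, the middle one. Each cradle holds a capsule lying along the stand's x axis: V-shaped saddles (arms 20 mm either side of the middle, up to 21 mm above the plate, lower than the capsule's middle) and end plates 106 mm apart and 24 mm high over the plate
- station_3 (a point): the same for station 3. Mind, on the way there, a stiff white cable that rises to the right and back from (0.5, 0.2, 0.02) over (0.6, -0.07, 0.14) to (0.75, -0.5, 0.26), fixed, and a cardboard box 100 mm high at x > 0.61, y < -0.43
- capsule_a: white in-line filter capsule, 47 mm diameter, 104 mm long with its end nozzles; at the start it lies in one of the three stations and must stay there. Its long axis is its own y; its origin is 22 mm below the middle of that axis
- capsule_b: a second capsule like capsule_a, at the start in another station, to stay there
- capsule_c: the spare capsule, the same in shape, size and origin (60 g), lying on the bench at the start; it can roll if pushed. Grasp it across its 47 mm body in the middle of its length
- selector_base: fixed round dark base of the port selector, 128 mm diameter, 22 mm high, with numerals 0 to 6 on its top along the side facing the robot, 0.45 rad apart, increasing counter-clockwise seen from above (left to right for the robot). Origin on the underside at the axis, z up; numeral 3 lies on its -x side
- selector (a joint): turning angle of the sleeve, rad: 0.45 x the number its pointer stands at (0 at numeral 0, 2.7 at numeral 6), grows counter-clockwise seen from above; a spring detent pulls it into each number (up to about 0.2 N m). Stops just beyond 0 and 6. At the start it stands between 4 and 6
- selector_grip (a point): on the vertical axis of the ribbed aluminium sleeve, 56 mm above the bench: the height to grip. The sleeve there is 48 to 50 mm in diameter, from 28 to 78 mm above the bench; below it a skirt of 68 mm diameter
- selector_pointer (a point): outer end of the white pointer on the sleeve's skirt, 40 mm from the axis, 28 mm above the bench
- marker_black: black marker 130 mm long, bystander
- ptfe_tape: white roll of thread tape, 48 mm diameter, 13 mm high, bystander
- wash_bottle: standing wash bottle, 68 mm diameter, 153 mm high, bystander
There are look-alikes about, which are no part of the job. What is shaped like the capsule_c but blue is not meant.

How it is judged:
By the outcome, as a careful person would: the job done as asked, in the order asked, and still so for the second after the job is handed in, with the robot touching nothing.
It also fails if it takes over 69 s, if anything falls off the work surface, if the arm or the gripper's body presses on something with over 40 N, if the wrist force passes 120 N, or if a joint passes its speed limit or range.

## Working session

There is one attempt and no reset: what is moved stays moved. The work goes in short steps, Python scripts to look and compute and a tool call to move; the robot and the scene stay as the last step left them, time stands still between calls to the robot, and variables do not carry over. Pictures are saved under pics/ and viewed, at most 10 in all, crops included, and the job is handed in when it is done.

Besides the shell and the picture viewer there is one more tool, called after "Call:" as name(argument=value, ...), one argument or row to a line, values as JSON. play_rows: Moves the arm, as the interface text tells. Shift numbers are shares of 100 mm and turn numbers shares of 90 degrees, none past 1 either way. Its arguments: {"type":"object","properties":{"motion":{"type":"array","items":{"type":"array","items":{"type":"number"}}}},"required":["motion"]}

```bash
mkdir -p pics; ls
python3 - <<'E'
from cell import *
import cv2, numpy as np
print(get_obs())
for n in ("top","side"):
    d=read_camera(n); print(n,d["fx"],d["fy"],d["cx"],d["cy"],[k for k in d]); print(np.round(d["world_from_camera"],4))
    cv2.imwrite(f"pics/{n}0.png",d["img"][:,:,::-1])
E
```

```text
pics
{'clock': 0.0, 'joint_positions': array([-7.11113597e+01,  1.26773305e+01,  8.75240437e+01,  3.51217890e-04,
        7.99090064e+01, -7.22339699e+00]), 'qvel': array([ 0.04284959, -0.02991542,  0.03884025,  0.04946173,  0.08298713,
        0.00979149]), 'effort': array([ 1.43261514e-03, -4.96888340e+01, -3.89395344e+01,  2.13476545e-05,
        1.09700576e-02, -4.43923298e-06]), 'position': array([ 0.27494783, -0.56077682,  0.30279241]), 'eef_rot': array([-1.79890539e+02, -1.42219968e-02,  2.61119618e+01]), 'ft_force': array([-0.36698388,  0.72014748, -0.06273376]), 'wrist_torque': array([ 0.01033664, -0.04913596,  0.00236876]), 'gripper_force': 0.0, 'gripper_width': 0.08555639785333496}
top 479.47251567600824 479.47251567600824 280.2774564728092 217.58885950910718 ['img', 'fx', 'fy', 'cx', 'cy', 'world_from_camera']
[[ 0.0179  0.9913 -0.1305  0.3714]
 [-0.9998  0.0167 -0.0103 -0.0023]
 [-0.008   0.1306  0.9914  1.589 ]
 [ 0.      0.      0.      1.    ]]
side 480.72246472282825 480.72246472282825 277.7344134149935 211.2510054490662 ['img', 'fx', 'fy', 'cx', 'cy', 'world_from_camera']
[[ 0.9919  0.0978 -0.081   0.4717]
 [-0.1257  0.6677 -0.7338 -1.0949]
 [-0.0177  0.738   0.6746  1.0767]
 [ 0.      0.      0.      1.    ]]
```

View pics/top0.png

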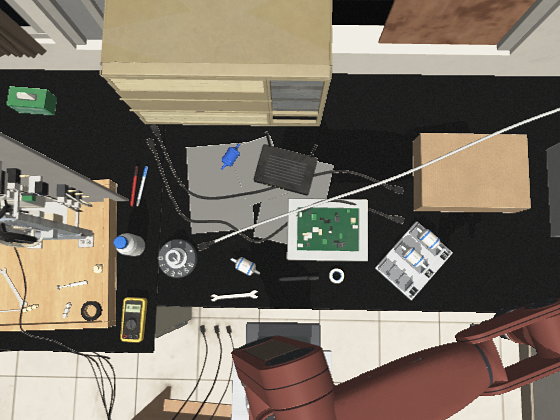

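View pics/side0.png

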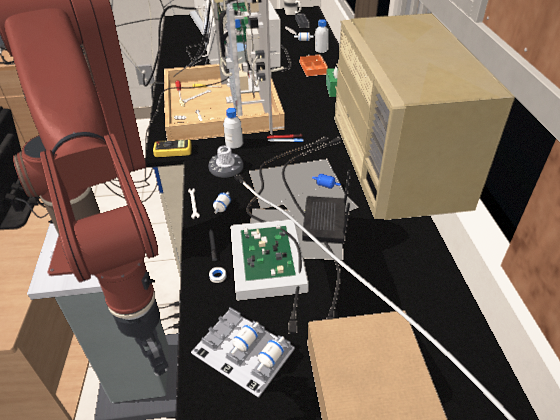

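The top view shows these candidates for the spare capsule:
- white capsule at (244,265)
- blue look-alike at (231,156)
- tape at (336,276)
- the two capsules already in the stand at about (408,255) and (425,238)

The side view shows the white one at (222,201) and another small white object far back at (303,36). I choose the white one at (244,265) and check it in a close crop.

```bash
cat > h.py <<'E'
from cell import *
import cv2, numpy as np
def ray(d,u,v,z):
    "pixel -> world point at height z"
    T=d["world_from_camera"]; r=T[:3,:3]@np.array([(u-d["cx"])/d["fx"],-(v-d["cy"])/d["fy"],-1]); o=T[:3,3]
    return o+r*(z-o[2])/r[2]
def proj(d,p):
    T=d["world_from_camera"]; q=T[:3,:3].T@(np.asarray(p,float)-T[:3,3]); return np.array([d["cx"]-d["fx"]*q[0]/q[2], d["cy"]+d["fy"]*q[1]/q[2]])
def crop(d,u,v,w,h,k):
    "crop centred at u,v; size w,h; zoom k"
    m=np.float32([[k,0,-k*(u-w/2)],[0,k,-k*(v-h/2)]]); return cv2.warpAffine(d["img"][:,:,::-1].copy(),m,(int(w*k),int(h*k)),flags=cv2.INTER_CUBIC)
E
python3 - <<'E'
from h import *
t=read_camera("top"); s=read_camera("side")
A=[crop(t,414,261,100,100,4),crop(t,210,260,100,100,4)] 
B=[crop(s,243,350,100,50,4),crop(s,225,185,100,50,4)]
cv2.imwrite("pics/c1.png",np.vstack([np.hstack(A),np.hstack(B)]))
print(ray(t,244,265,.024),ray(s,222,202,.024)); print(ray(t,177,257,.078),ray(s,223,151,.078))
E
```

```text
[0.41984737 0.12910916 0.024     ] [0.42029331 0.12233169 0.024     ]
[0.43954026 0.33642573 0.078     ] [0.43776347 0.33720191 0.078     ]
```

View pics/c1.png

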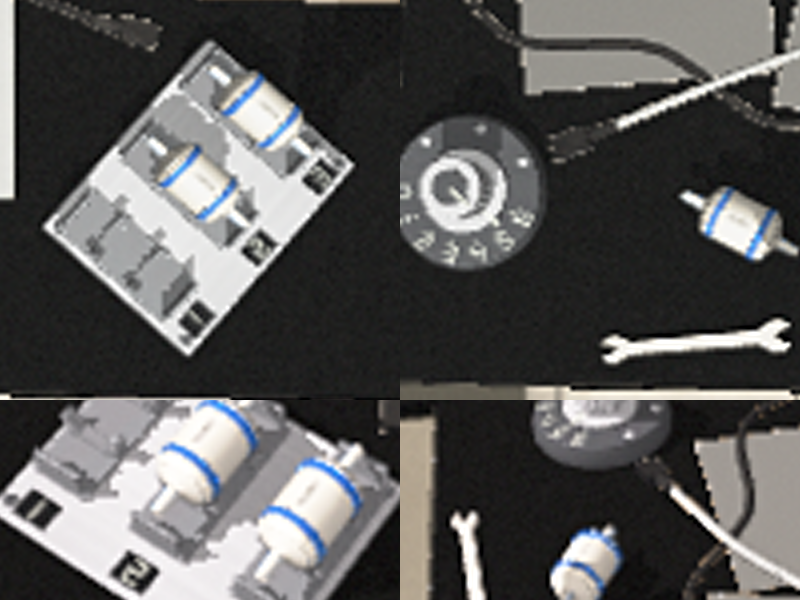

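The crop confirms it: station 1 is empty, 2 and 3 are occupied. The white capsule with blue bands is at top pixel (245,265.5). The selector pointer sits on the right side, near 5 or 6. Next I fit the capsule, stand and selector in the full images.

Run:
```python
from h import *
t=read_camera("top")
C=np.array([ray(t,u,v,.008)[:2] for u,v in [(416.5,220.5),(452.75,252.25),(411.5,299.75),(375.25,267.75)]])
print("corners",C.round(4).tolist(),"sides",[round(float(np.linalg.norm(C[i]-C[i-1])),4) for i in range(4)],"mid",C.mean(0))
yax=C[2]-C[1]+C[3]-C[0]; yax/=np.linalg.norm(yax); xax=np.array([yax[1],-yax[0]])
print("stand yaw(rad)",np.arctan2(xax[1],xax[0]),"x",xax,"y",yax,"st1",C.mean(0)+.078*yax)
g=t["img"].astype(int); m=np.zeros(g.shape[:2],np.uint8); sub=g[250:285,225:265]; m[250:285,225:265]=(sub.max(2)>90)
n,l,st,c=cv2.connectedComponentsWithStats(m); i=1+np.argmax(st[1:,4]); ys,xs=np.where(l==i)
P=np.array([ray(t,u,v,.024)[:2] for u,v in zip(xs,ys)]); w,V=np.linalg.eigh(np.cov(P.T)); a=V[:,1]; q=(P-P.mean(0))@a; r=(P-P.mean(0))@V[:,0]
print("capsule",P.mean(0),"axis",a,np.degrees(np.arctan2(a[1],a[0])),"ext",q.min(),q.max(),np.ptp(r),st[i])
w=read_camera("wrist"); print(w["fx"],w["cx"],w["cy"],w["world_from_camera"].round(4),get_obs()["position"])
```

```text
corners [[0.5773, -0.4377], [0.4741, -0.5545], [0.3177, -0.4165], [0.4189, -0.2999]] sides [0.2099, 0.1558, 0.2086, 0.1545] mid [ 0.4469987 -0.4271579]
stand yaw(rad) 0.8514384706331967 x [0.65890177 0.75222899] y [-0.75222899  0.65890177] st1 [ 0.38832484 -0.37576356]
capsule [0.41714637 0.1263923 ] axis [0.43862583 0.89866979] 63.98376378198636 ext -0.051723432212360546 0.053302977253331114 0.043342252040537196 [230 257  30  19 289]
310.33701108851176 281.48277696981927 210.31050343808576 [[ 0.4406  0.8487  0.2924  0.3515]
 [-0.8977  0.4172  0.1419 -0.5248]
 [-0.0015 -0.325   0.9457  0.372 ]
 [ 0.      0.      0.      1.    ]] [ 0.27503013 -0.56105336  0.30349411]
```

Call:
play_rows(
  motion=[
    [0.93,-0.49,0,0,1],
    [0.93,-0.49,0,0,1],
    [0.93,-0.49,0,0,1],
    [0.93,-0.49,0,0,1],
  ],
)

```text
clock: 0.7
position: [0.3379, -0.4753, 0.3042]
eef_rot: [180.0, 0.0, 26.3]
ft_force: [0.7, -1.2, -0.2]
gripper_width: 0.0856
gripper_force: 0.0
```

Call:
play_rows(
  motion=[
    [0.93,-0.49,0,-0.252,1],
    [0.93,-0.49,0,-0.252,1],
    [0.93,-0.49,0,-0.252,1],
    [0.93,-0.49,0,-0.252,1],
    [0.93,-0.49,0,-0.252,1],
    [0.93,-0.49,0,-0.252,1],
    [0.93,-0.49,0,-0.252,1],
  ],
)

```text
clock: 1.4
position: [0.3982, -0.3925, 0.3038]
eef_rot: [-180.0, 0.0, 48.6]
ft_force: [-0.6, 0.2, -0.6]
gripper_width: 0.0851
gripper_force: 0.0
```

Run:
```python
from h import *
w=read_camera("wrist"); cv2.imwrite("pics/w1.png",w["img"][:,:,::-1]); np.save("w1.npy",w["world_from_camera"]); o=get_obs(); print(o["position"],o["eef_rot"],o["clock"])
```

```text
[ 0.39828393 -0.39230333  0.30381046] [-1.79992382e+02  7.76400803e-03  4.86457420e+01] 1.45
```

View pics/w1.png

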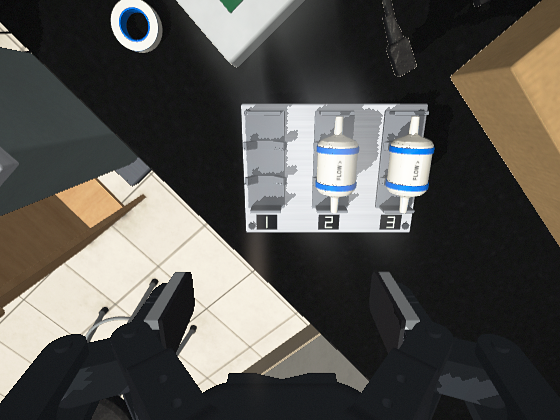

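The wrist view shows the cradles: 1 empty around (265,160), with capsules in 2 and 3 whose "FLOW >" print points up the image, away from the numerals (stand +x). The direction matters, so I look at the spare's print next.

Run:
```python
from h import *
w=read_camera("wrist"); w["world_from_camera"]=np.load("w1.npy")
C=np.array([ray(w,u,v,.008)[:2] for u,v in [(242,104),(428,104),(410,232.5),(247,232.5)]])
print("sides",[round(float(np.linalg.norm(C[i]-C[i-1])),4) for i in range(4)],"mid",C.mean(0))
x=C[0]+C[1]-C[2]-C[3]; x/=np.linalg.norm(x); y=np.array([-x[1],x[0]]); print("yaw",np.degrees(np.arctan2(x[1],x[0])))
M=C.mean(0)
for n,a,b in(("2",(339.5,116.5),(333,210.5)),("3",(410.5,116.5),(404,211))):
    A,B=ray(w,*a,.042)[:2],ray(w,*b,.042)[:2]; m=(A+B)/2-M; print(n,"len",np.linalg.norm(A-B),"rel",m@x,m@y,"yaw",np.degrees(np.arctan2(*(A-B)[::-1])))
o=get_obs(); p=np.array([.40,.10]); 
d=p-o["position"][:2]; r=np.radians(o["eef_rot"][2]); print("tool dx,dy",d@[np.cos(r),np.sin(r)],d@[np.sin(r),-np.cos(r)])
```

```text
sides [0.1547, 0.2066, 0.1547, 0.2074] mid [ 0.4479568  -0.42786555]
yaw 48.7949915134874
2 len 0.10138316711151767 rel 0.01465734340317585 0.0009938171844783342 yaw 47.99275164622461
3 len 0.10216511291024678 rel 0.014168467461063648 -0.07519540091658483 yaw 52.27109437353979
tool dx,dy 0.3706171953727993 -0.32375746317677767
```

Call:
play_rows(
  motion=[
    [0.93,-0.81,0,0,1],
    [0.93,-0.81,0,0,1],
    [0.93,-0.81,0,0,1],
    [0.93,-0.81,0,0,1],
  ],
)

```text
clock: 1.9
position: [0.3992, -0.2657, 0.304]
eef_rot: [-180.0, -0.0, 48.9]
ft_force: [0.9, -1.2, -0.2]
gripper_width: 0.0855
gripper_force: 0.0
```

Call:
play_rows(
  motion=[
    [0.93,-0.81,0,0,1],
    [0.93,-0.81,0,0,1],
    [0.93,-0.81,0,0,1],
    [0.93,-0.81,0,0,1],
  ],
)

```text
clock: 2.3
position: [0.3998, -0.1432, 0.3042]
eef_rot: [180.0, -0.0, 48.9]
ft_force: [-0.7, -0.3, 0.8]
gripper_width: 0.0856
gripper_force: 0.0
```

Call:
play_rows(
  motion=[
    [0.93,-0.81,0,0,1],
    [0.93,-0.81,0,0,1],
    [0.93,-0.81,0,0,1],
    [0.93,-0.81,0,0,1],
  ],
)

```text
clock: 2.7
position: [0.4004, -0.0204, 0.3042]
eef_rot: [180.0, -0.0, 48.9]
ft_force: [-0.5, -0.1, 0.0]
gripper_width: 0.0853
gripper_force: 0.0
```

Call:
play_rows(
  motion=[
    [0.93,-0.81,0.5,-0.17,1],
    [0.93,-0.81,0.5,-0.17,1],
    [0.93,-0.81,0.5,-0.17,1],
    [0.93,-0.81,0.5,-0.17,1],
    [0.93,-0.81,0.5,-0.17,1],
    [0.93,-0.81,0.5,-0.17,1],
  ],
)

```text
clock: 3.3
position: [0.4013, 0.1005, 0.2545]
eef_rot: [179.9, 0.0, 64.0]
ft_force: [0.9, -0.2, 0.1]
gripper_width: 0.0854
gripper_force: 0.0
```

Run:
```python
from h import *
w=read_camera("wrist"); cv2.imwrite("pics/w2.png",w["img"][:,:,::-1]); np.save("w2.npy",w["world_from_camera"]); o=get_obs(); print(o["position"],o["eef_rot"],o["clock"])
```

```text
[0.40121498 0.10050243 0.2545741 ] [ 1.79922084e+02 -6.17009910e-03  6.39670084e+01] 3.35
```

View pics/w2.png

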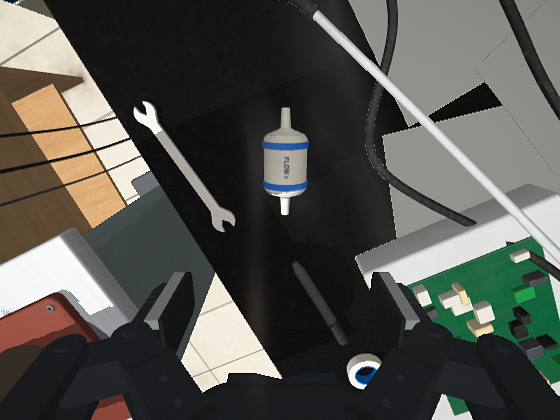

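The spare lies at (286,162) and its "FLOW >" points down the image, opposite to what the stand needs. I'll grasp it with the tool half-turned (yaw 244°, J6≈-137°), then carry it round to yaw 48.8°.

Run:
```python
from h import *
w=read_camera("wrist"); w["world_from_camera"]=np.load("w2.npy")
A,B=ray(w,286,108,.0235)[:2],ray(w,285,214.5,.0235)[:2]; print("len",np.linalg.norm(A-B),"mid",(A+B)/2,"yaw",np.degrees(np.arctan2(*(A-B)[::-1])))
# blob fit
g=w["img"].astype(int)[95:225,250:320]; m=(g.max(2)>90).astype(np.uint8); n,l,st,c=cv2.connectedComponentsWithStats(m); i=1+np.argmax(st[1:,4]); print(st[i]+[250,95,0,0,0])
ys,xs=np.where(l==i); P=np.array([ray(w,u+250,v+95,.0235)[:2] for u,v in zip(xs,ys)]); W,V=np.linalg.eigh(np.cov(P.T)); a=V[:,1]; a*=np.sign(a[1]);q=(P-P.mean(0))@a; r=(P-P.mean(0))@[-a[1],a[0]]
print("blob",P.mean(0),np.degrees(np.arctan2(a[1],a[0])),"ext",q.min(),q.max(),r.min(),r.max())
# band mask
b=(g[...,2]-g[...,0]>60); ys,xs=np.where(b); up=ys<65
for k in (up,~up): print("band px",xs[k].min()+250,xs[k].max()+250,ys[k].mean()+95)
p=get_obs()["position"][:2]; r=np.radians(get_obs()["eef_rot"][2]); d=(A+B)/2-p; print("tool dx,dy",d@[np.cos(r),np.sin(r)],d@[np.sin(r),-np.cos(r)])
```

```text
len 0.10372627131520289 mid [0.41840754 0.12341142] yaw 63.72652736237828
[ 262  107   47  109 3110]
blob [0.4187441  0.12521889] 63.71409444852443 ext -0.05417772467127407 0.05095354225771759 -0.022006701006139898 0.02200216485043283
band px 263 308 145.75675675675677
band px 263 307 186.67753623188406
tool dx,dy 0.02808776897789912 0.005526087460381882
```

Call:
play_rows(
  motion=[
    [0.28,0.055,0,-1,1],
    [0.28,0.055,0,-1,1],
    [0.28,0.055,0,-1,1],
    [0.28,0.055,0,-1,1],
    [0.28,0.055,0,-1,1],
    [0.28,0.055,0,-1,1],
    [0.28,0.055,0,-1,1],
    [0.28,0.055,0,-1,1],
    [0.28,0.055,0,-1,1],
    [0.28,0.055,0,-1,1],
    [0.28,0.055,0,-1,1],
    [0.28,0.055,0,-1,1],
  ],
)

```text
clock: 4.6
position: [0.418, 0.1238, 0.2544]
eef_rot: [180.0, 0.1, 154.0]
ft_force: [-0.2, -0.6, 0.1]
gripper_width: 0.0856
gripper_force: 0.0
```

Call:
play_rows(
  motion=[
    [0,0,0.6,-0.997,1],
    [0,0,0.6,-0.997,1],
    [0,0,0.6,-0.997,1],
    [0,0,0.6,-0.997,1],
    [0,0,0.6,-0.997,1],
    [0,0,0.6,-0.997,1],
    [0,0,0.6,-0.997,1],
    [0,0,0.6,-0.997,1],
    [0,0,0.6,-0.997,1],
    [0,0,0.6,-0.997,1],
    [0,0,0.6,-0.997,1],
    [0,0,0.6,-0.997,1],
    [0,0,0.6,-0.997,1],
  ],
)

```text
clock: 5.9
position: [0.4177, 0.1244, 0.1941]
eef_rot: [-180.0, 0.0, -116.4]
ft_force: [-0.8, 0.0, -0.1]
gripper_width: 0.0854
gripper_force: 0.0
```

Run:
```python
from h import *
w=read_camera("wrist"); print(get_obs()["position"],get_obs()["eef_rot"],get_obs()["joint_positions"].round(1))
for p in ([.4184,.1234,.0235],[.4184+.052*.4425,.1234+.052*.8967,.0235],[.4184-.052*.4425,.1234-.052*.8967,.0235]): print(proj(w,p))
u,v=proj(w,[.4184,.1234,.0235]); cv2.imwrite("pics/w3.png",crop(w,u,v,200,180,3))
```

```text
[0.41765768 0.12445626 0.19408421] [-1.79981956e+02  8.71107359e-03 -1.16365727e+02] [   6.2   -7.6  120.8   -0.    66.8 -147.4]
[281.72078551 211.49852359]
[281.81910246 267.83190925]
[281.6083513  147.07626724]
```

View pics/w3.png

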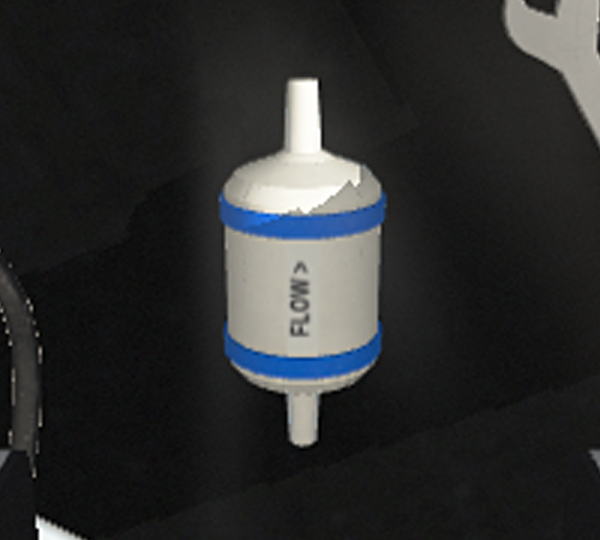

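The flow print now points up in the tool frame, and the capsule is within about 1 mm of the predicted centre (291.7,211.5). I go straight down and grip.

Call:
play_rows(
  motion=[
    [0,0,0.4,0,1],
    [0,0,0.8,0,1],
    [0,0,0.8,0,1],
    [0,0,0.8,0,1],
  ],
)

```text
clock: 6.35
position: [0.417, 0.1247, 0.1139]
eef_rot: [179.9, -0.1, -116.2]
ft_force: [-0.2, 0.1, 2.0]
gripper_width: 0.085
gripper_force: 0.0
```

Call:
play_rows(
  motion=[
    [0,0,0.15,0,1],
    [0,0,0.25,0,1],
    [0,0,0.34,0,1],
    [0,0,0.34,0,1],
    [0,0,0.34,0,0.4],
    [0,0,0.34,0,0.2],
    [0,0,0.34,0,0.0],
    [0,0,0.34,0,-0.2],
    [0,0,0.34,0,-1],
    [0,0,0.34,0,-1],
    [0,0,0.34,0,-1],
    [0,0,0.34,0,-1],
    [0,0,0.34,0,-1],
    [0,0,0.34,0,-1],
  ],
)

```text
clock: 7.75
position: [0.4182, 0.1249, 0.0808]
eef_rot: [-179.9, 0.0, -116.2]
ft_force: [-1.3, 0.5, 6.3]
gripper_width: 0.046
gripper_force: 61.1
```

Call:
play_rows(
  motion=[
    [0,0,-0.3,0,-1],
    [0,0,-0.7,0,-1],
    [0,0,-1,0,-1],
    [0,0,-1,0,-1],
    [0,0,-1,0,-1],
  ],
)

```text
clock: 8.25
position: [0.4177, 0.1248, 0.1804]
eef_rot: [-179.9, 0.1, -116.2]
ft_force: [-0.3, -0.5, -1.9]
gripper_width: 0.0458
gripper_force: 61.7
```

Call:
play_rows(
  motion=[
    [0.1,-0.05,-0.2,0.09,-1],
    [0.2,-0.1,-0.3,0.18,-1],
    [0.3,-0.15,-0.4,0.27,-1],
    [0.4,-0.2,-0.4,0.36,-1],
    [0.5,-0.25,-0.4,0.45,-1],
    [0.6,-0.3,-0.4,0.54,-1],
    [0.7,-0.35,-0.4,0.63,-1],
    [0.8,-0.4,-0.4,0.72,-1],
    [0.9,-0.44,-0.4,0.81,-1],
    [0.986,-0.487,-0.4,0.9,-1],
    [0.986,-0.487,-0.4,1,-1],
    [0.986,-0.487,-0.4,1,-1],
  ],
)

```text
clock: 9.45
position: [0.4166, 0.0147, 0.2179]
eef_rot: [-179.9, -0.2, 153.7]
ft_force: [-0.9, -0.0, -0.7]
gripper_width: 0.046
gripper_force: 61.7
```

Call:
play_rows(
  motion=[
    [-0.05,-0.1,0,0.09,-1],
    [-0.1,-0.2,0,0.18,-1],
    [-0.15,-0.3,0,0.27,-1],
    [-0.2,-0.4,0,0.36,-1],
    [-0.25,-0.5,0,0.45,-1],
    [-0.3,-0.6,0,0.54,-1],
    [-0.35,-0.7,0,0.63,-1],
    [-0.4,-0.8,0,0.72,-1],
    [-0.44,-0.9,0,0.81,-1],
    [-0.487,-0.986,0,0.9,-1],
    [-0.487,-0.986,0,1,-1],
    [-0.487,-0.986,0,1,-1],
  ],
)

```text
clock: 10.65
position: [0.4173, -0.095, 0.2186]
eef_rot: [-179.9, 0.0, 63.9]
ft_force: [0.8, 0.3, -0.5]
gripper_width: 0.0462
gripper_force: 61.7
```

Call:
play_rows(
  motion=[
    [-0.25,0.12,0,0.08,-1],
    [-0.5,0.24,0,0.166,-1],
    [-0.75,0.37,0,0.166,-1],
    [-0.986,0.487,0,0.166,-1],
    [-0.986,0.487,0,0.166,-1],
    [-0.986,0.487,0,0.166,-1],
  ],
)

```text
clock: 11.25
position: [0.4177, -0.2048, 0.219]
eef_rot: [-179.9, -0.0, 49.1]
ft_force: [-0.5, -0.5, -0.8]
gripper_width: 0.0459
gripper_force: 61.7
```

Run:
```python
from h import *
o=get_obs(); print(o["position"],o["eef_rot"],o["gripper_width"],o["joint_positions"].round(1)); r=np.radians(o["eef_rot"][2]); d=np.array([.3984,-.3652])-o["position"][:2]; print("tool dx,dy",d@[np.cos(r),np.sin(r)],d@[np.sin(r),-np.cos(r)])
```

```text
[ 0.41766954 -0.20482415  0.21900223] [-1.79880856e+02 -1.12265714e-02  4.90736173e+01] 0.04590177801446726 [-35.9  -5.  115.5   0.   69.6   5.1]
tool dx,dy -0.13379553807823386 0.09050127985406936
```

Call:
play_rows(
  motion=[
    [-0.33,0.22,0,0,-1],
    [-0.67,0.453,0,0,-1],
    [-0.67,0.453,0,0,-1],
    [-0.67,0.453,0,0,-1],
  ],
)

```text
clock: 11.65
position: [0.408, -0.2846, 0.2193]
eef_rot: [-179.9, -0.0, 49.0]
ft_force: [-0.4, 1.0, -0.4]
gripper_width: 0.0458
gripper_force: 61.8
```

Call:
play_rows(
  motion=[
    [-0.33,0.22,0,0.003,-1],
    [-0.67,0.453,0.3,0.003,-1],
    [-0.67,0.453,0.69,0.003,-1],
    [-0.67,0.453,0.69,0.003,-1],
    [-0.67,0.453,0.69,0.003,-1],
    [-0.67,0.453,0.69,0.003,-1],
  ],
)

```text
clock: 12.25
position: [0.3994, -0.3651, 0.1526]
eef_rot: [179.9, 0.0, 48.7]
ft_force: [-0.7, -0.6, -0.7]
gripper_width: 0.0458
gripper_force: 61.9
```

Run:
```python
from h import *
w=read_camera("wrist"); np.save("w4.npy",w["world_from_camera"]); cv2.imwrite("pics/w4.png",w["img"][:,:,::-1]); o=get_obs(); print(o["position"],o["eef_rot"],o["gripper_width"])
x=np.array([.6587,.7524]);y=np.array([-.7524,.6587]);S=np.array([.3984,-.3652])
for a in(-.053,.053): print("endplate",proj(w,[*(S+a*x),.032]),[proj(w,[*(S+a*.38*x),.029]).round(1)])
```

```text
[ 0.39955069 -0.3655066   0.15307239] [1.79812752e+02 2.02875978e-02 4.87279628e+01] 0.04611665942540792
endplate [278.51962803 305.80236987] [array([278.4, 263.2])]
endplate [277.90278617 158.84454767] [array([278.2, 208.3])]
```

View pics/w4.png

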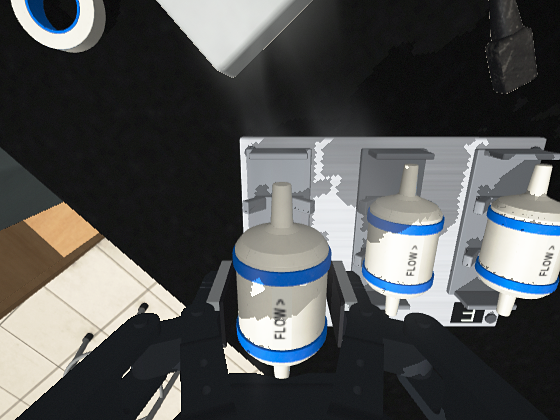

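Run:
```python
from h import *
im=cv2.imread("pics/w4.png"); w=read_camera("wrist"); w["world_from_camera"]=np.load("w4.npy")
cv2.imwrite("pics/w5.png",cv2.resize(im[130:330,235:435],None,fx=3,fy=3,interpolation=cv2.INTER_CUBIC))
x=np.array([.6587,.7524]);y=np.array([-.7524,.6587]);M=np.array([.4475,-.4275])
for n,p,z in (("noz far",(411,166),.042),("noz near",(392,316.5),.042),("plateTL",(239.5,138),.008),("plateTR",(546,137),.008),("bar1L",(246,150),.032),("bar1R",(312,150),.032),("bar2L",(361,150),.032),("bar2R",(434,151),.032)):
    d=ray(w,*p,z)[:2]-M; print(n,(d@x).round(4),(d@y).round(4))
```

```text
noz far 0.065 0.0004
noz near -0.0401 -0.0007
plateTL 0.0775 0.104
plateTR 0.0781 -0.1023
bar1L 0.0729 0.0972
bar1R 0.0729 0.0573
bar2L 0.0728 0.0277
bar2R 0.0722 -0.0166
```

View pics/w5.png

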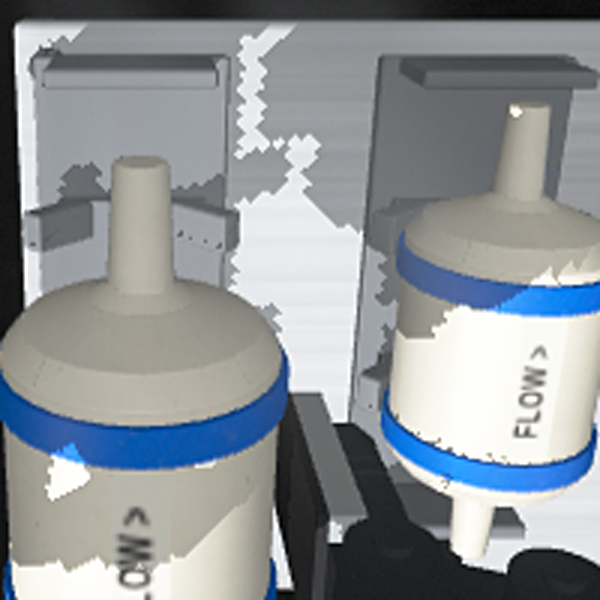

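Run:
```python
from h import *
w=read_camera("wrist"); T4=np.load("w4.npy");T1=np.load("w1.npy")
x=np.array([.6587,.7524]);y=np.array([-.7524,.6587]);M=np.array([.4475,-.4275])
w["world_from_camera"]=T4
for n,p,z in (("far bar top-back",(280,149),.032),("far bar top-front",(280,154),.032),("far bar bottom front",(280,159),.008),("near bar",(405,300),.032),("near bar",(405,304),.032),("near bar",(405,308.5),.032),("saddle far",(314.3,200.5),.029),("saddle far",(314.3,213),.029)):
    d=ray(w,*p,z)[:2]-M; print(n,(d@x).round(4),(d@y).round(4))
im=cv2.imread("pics/w1.png"); print("w1 col 265 gray", list(zip(range(100,120),im[100:120,258].mean(1).astype(int)))); print(list(zip(range(196,218),im[196:218,258].mean(1).astype(int))))
w["world_from_camera"]=T1
for v in (108,110,112,206,208,210,212,214): print(v,((ray(w,258,v,.032)[:2]-M)@x).round(4),end="; ")
```

```text
far bar top-back 0.0735 0.0767
far bar top-front 0.0705 0.0767
far bar bottom front 0.0634 0.0768
near bar -0.0337 -0.0127
near bar -0.0371 -0.0131
near bar -0.0409 -0.0136
saddle far 0.04 0.0545
saddle far 0.0314 0.0542
w1 col 265 gray [(100, np.int64(55)), (101, np.int64(57)), (102, np.int64(52)), (103, np.int64(77)), (104, np.int64(147)), (105, np.int64(150)), (106, np.int64(152)), (107, np.int64(155)), (108, np.int64(150)), (109, np.int64(147)), (110, np.int64(127)), (111, np.int64(120)), (112, np.int64(167)), (113, np.int64(160)), (114, np.int64(163)), (115, np.int64(159)), (116, np.int64(159)), (117, np.int64(159)), (118, np.int64(159)), (119, np.int64(159))]
[(196, np.int64(165)), (197, np.int64(164)), (198, np.int64(165)), (199, np.int64(168)), (200, np.int64(161)), (201, np.int64(109)), (202, np.int64(112)), (203, np.int64(113)), (204, np.int64(111)), (205, np.int64(95)), (206, np.int64(90)), (207, np.int64(92)), (208, np.int64(90)), (209, np.int64(93)), (210, np.int64(124)), (211, np.int64(171)), (212, np.int64(178)), (213, np.int64(216)), (214, np.int64(175)), (215, np.int64(61)), (216, np.int64(67)), (217, np.int64(69))]
108 0.0737; 110 0.0717; 112 0.0697; 206 -0.0337; 208 -0.0362; 210 -0.0386; 212 -0.0411; 214 -0.0435;
```

Run:
```python
import cv2,numpy as np
im=cv2.imread("pics/w1.png"); a=cv2.resize(im[95:240,235:345],None,fx=5,fy=4,interpolation=cv2.INTER_CUBIC); cv2.imwrite("pics/w6.png",a)
```

```text
(no output)
```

View pics/w6.png

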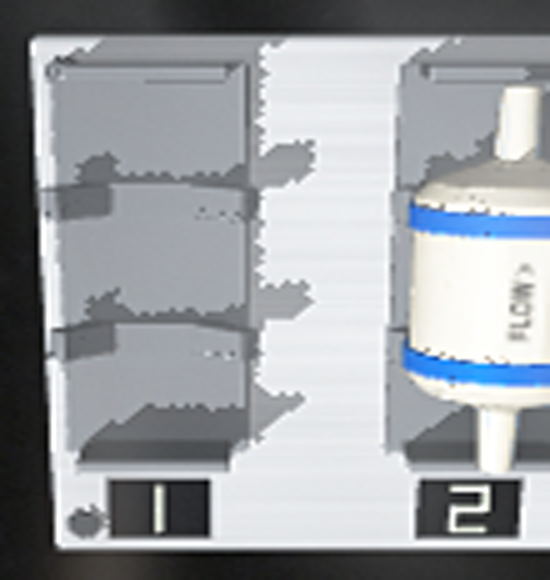

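The flow print is now aligned with the neighbours. Far and near end plates put station 1 at stand (0.016, 0.078), so I correct by about 1 mm and lower slowly.

Call:
play_rows(
  motion=[
    [0.004,-0.013,0.1,0,-1],
    [0.004,-0.013,0.2,0,-1],
    [0.004,-0.013,0.3,0,-1],
    [0.004,-0.013,0.38,0,-1],
    [0.004,-0.013,0.43,0,-1],
    [0.004,-0.013,0.47,0,-1],
    [0.004,-0.013,0.5,0,-1],
    [0.004,-0.013,0.5,0,-1],
    [0.004,-0.013,0.5,0,-1],
  ],
)

```text
clock: 13.3
position: [0.3976, -0.3647, 0.1011]
eef_rot: [180.0, 0.0, 48.6]
ft_force: [-0.5, -0.3, -0.3]
gripper_width: 0.0454
gripper_force: 61.9
```

Call:
play_rows(
  motion=[
    [0,0,0.01,0,-1],
    [0,0,0.02,0,-1],
    [0,0,0.03,0,-1],
    [0,0,0.03,0,-1],
  ],
)

```text
clock: 13.7
position: [0.3977, -0.3647, 0.0991]
eef_rot: [180.0, 0.0, 48.6]
ft_force: [-2.6, 2.9, 8.5]
gripper_width: 0.0457
gripper_force: 63.0
```

Call:
play_rows(
  motion=[
    [0.006,-0.005,-0.01,0,-1],
    [0.01,-0.007,-0.01,0,-1],
    [0.01,-0.007,0.0,0,-1],
    [0.01,-0.007,0.0,0,-1],
  ],
)

```text
clock: 14.1
position: [0.3981, -0.3637, 0.0988]
eef_rot: [179.9, 0.0, 48.6]
ft_force: [-0.6, 0.9, 6.0]
gripper_width: 0.046
gripper_force: 63.0
```

Call:
play_rows(
  motion=[
    [0,0,0,0,0.15],
    [0,0,0,0,0.2],
    [0,0,0,0,0.3],
    [0,0,0,0,0.4],
    [0,0,0,0,0.4],
    [0,0,0,0,0.4],
  ],
)

```text
clock: 14.7
position: [0.3976, -0.3632, 0.0978]
eef_rot: [-180.0, -0.0, 48.6]
ft_force: [0.1, -0.2, -0.1]
gripper_width: 0.0598
gripper_force: 0.0
```

Call:
play_rows(
  motion=[
    [0,0,-0.1,0,0.4],
    [0,0,-0.3,0,0.4],
    [0,0,-0.6,0,0.4],
    [0,0,-1,0,0.4],
    [0,0,-1,0,0.4],
    [0,0,-1,0,0.4],
  ],
)

```text
clock: 15.3
position: [0.3983, -0.364, 0.2]
eef_rot: [179.8, 0.0, 48.6]
ft_force: [-0.8, 0.5, -0.4]
gripper_width: 0.0599
gripper_force: 0.0
```

Run:
```python
from h import *
w=read_camera("wrist"); t=read_camera("top"); s=read_camera("side"); np.save("w7.npy",w["world_from_camera"]); cv2.imwrite("pics/w7full.png",w["img"][:,:,::-1])
a=crop(w,340,200,280,200,2)[:400]; b=np.hstack([crop(t,414,261,80,50,3.5),crop(s,243,350,80,50,3.5)])
cv2.imwrite("pics/w7.png",np.vstack([a,b])); print(get_obs()["position"],get_obs()["gripper_width"])
```

```text
[ 0.39711301 -0.36262601  0.19675546] 0.0597081340782977
```

View pics/w7.png

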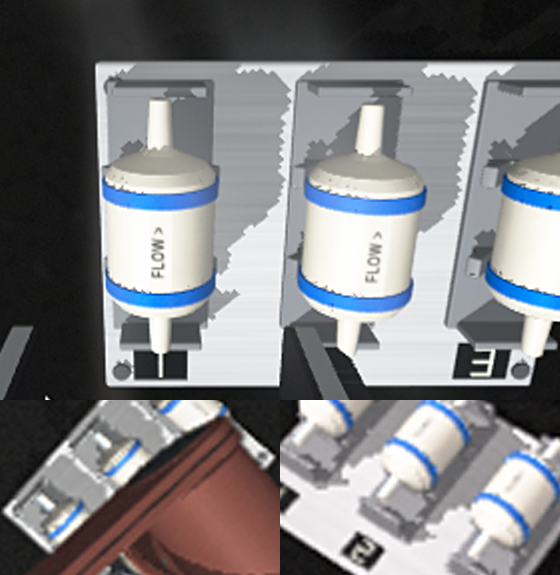

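Capsule C sits in cradle 1 with FLOW pointing away from the numerals. Its nozzle ends are at (158,98) and (160,352), level with capsule 2's. Now to the selector.

Call:
play_rows(
  motion=[
    [0.45,-0.36,-0.5,0,0.4],
    [0.9,-0.715,-0.5,0,1],
    [0.9,-0.715,-0.5,0,1],
    [0.9,-0.715,-0.5,0,1],
  ],
)

```text
clock: 15.85
position: [0.4035, -0.2455, 0.2474]
eef_rot: [-179.9, -0.0, 48.8]
ft_force: [-0.0, -0.5, -0.2]
gripper_width: 0.0849
gripper_force: 0.0
```

Call:
play_rows(
  motion=[
    [0.45,-0.36,0,0,1],
    [0.9,-0.715,0,0,1],
    [0.9,-0.715,0,0,1],
    [0.9,-0.715,0,0,1],
  ],
)

```text
clock: 16.25
position: [0.4089, -0.1321, 0.2467]
eef_rot: [-179.9, 0.0, 48.8]
ft_force: [0.4, 0.2, 0.3]
gripper_width: 0.0851
gripper_force: 0.0
```

Call:
play_rows(
  motion=[
    [0.45,-0.36,0,0,1],
    [0.9,-0.715,0,0,1],
    [0.9,-0.715,0,0,1],
    [0.9,-0.715,0,0,1],
  ],
)

```text
clock: 16.65
position: [0.4152, -0.0182, 0.2472]
eef_rot: [-179.9, 0.0, 48.8]
ft_force: [0.4, 0.1, 0.0]
gripper_width: 0.0855
gripper_force: 0.0
```

Call:
play_rows(
  motion=[
    [0.45,-0.36,0,0,1],
    [0.9,-0.715,0,0,1],
    [0.9,-0.715,0,0,1],
    [0.9,-0.715,0,0,1],
  ],
)

```text
clock: 17.05
position: [0.4216, 0.096, 0.2474]
eef_rot: [-180.0, 0.0, 48.7]
ft_force: [0.6, 0.3, -0.4]
gripper_width: 0.0854
gripper_force: 0.0
```

Call:
play_rows(
  motion=[
    [0.45,-0.36,0,0,1],
    [0.9,-0.715,0,0,1],
    [0.9,-0.715,0,0,1],
    [0.9,-0.715,0,0,1],
  ],
)

```text
clock: 17.45
position: [0.4278, 0.2104, 0.2474]
eef_rot: [180.0, 0.1, 48.7]
ft_force: [0.2, 0.0, -0.8]
gripper_width: 0.0858
gripper_force: 0.0
```

Call:
play_rows(
  motion=[
    [0.45,-0.36,0,-0.09,1],
    [0.9,-0.715,0,-0.18,1],
    [0.9,-0.715,0,-0.27,1],
    [0.9,-0.715,0,-0.36,1],
    [0.9,-0.715,0,-0.45,1],
    [0.9,-0.715,0,-0.54,1],
    [0.9,-0.715,0,-0.63,1],
    [0.9,-0.715,0,-0.72,1],
    [0.9,-0.715,0,-0.81,1],
    [0.9,-0.715,0,-0.9,1],
    [0.9,-0.715,0,-1,1],
    [0.9,-0.715,0,-1,1],
    [0.9,-0.715,0,-1,1],
  ],
)

```text
clock: 18.75
position: [0.4338, 0.3237, 0.2476]
eef_rot: [-180.0, 0.0, 138.3]
ft_force: [0.6, 0.1, 0.4]
gripper_width: 0.0853
gripper_force: 0.0
```

Run:
```python
from h import *
w=read_camera("wrist"); np.save("w8.npy",w["world_from_camera"]); cv2.imwrite("pics/w8.png",w["img"][:,:,::-1]); o=get_obs(); print(o["position"],o["eef_rot"],o["joint_positions"].round(1))
```

```text
[0.43360394 0.32404014 0.24769347] [-1.79968490e+02  1.49978426e-02  1.38313159e+02] [ 28.4   3.9 103.3  -0.   72.7 -19.9]
```

View pics/w8.png

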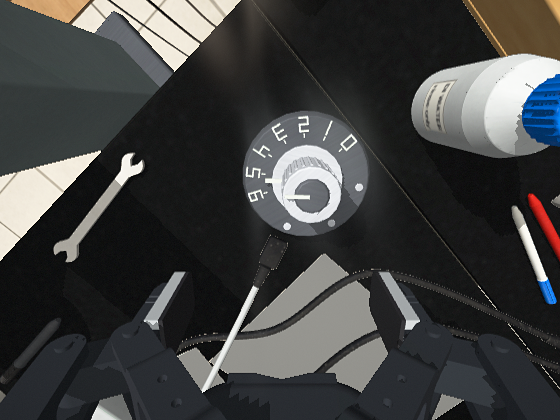

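Run:
```python
from h import *
w=read_camera("wrist"); T=np.load("w8.npy"); w["world_from_camera"]=T; im=cv2.imread("pics/w8.png").astype(int)
L,R,U,D=243.5,369,110.5,237
for n,p,z in (("base L",(L,174),.022),("R",(R,174),.022),("U",(306,U),.022),("D",(306,D),.022),("base c",(306.2,173.8),.022),("sleeve top c",(314,197),.078)): print(n,ray(w,*p,z).round(4))
ax=ray(w,306.2,173.8,.022)[:2]
for n,p,z in (("ptr tip",(266,181),.028),("ptr inner",(280,182),.028),("0",(349,143),.022),("1",(327,131),.022),("2",(304,125),.022),("3",(279,132),.022),("4",(262,150),.022),("5",(254,172),.022),("6",(257,195),.022)):
    d=ray(w,*p,z)[:2]-ax; print(n,np.linalg.norm(d).round(4),np.degrees(np.arctan2(d[1],d[0]))%360)
for n,p in (("bottle near",(413,100)),("",(430,135))): print(n,ray(w,*p,0.0))
cv2.imwrite("pics/w8c.png",cv2.resize(cv2.imread("pics/w8.png")[100:245,235:380],None,fx=4,fy=4,interpolation=cv2.INTER_CUBIC))
```

```text
base L [0.3958 0.3088 0.022 ]
R [0.4762 0.3991 0.022 ]
U [0.3913 0.3914 0.022 ]
D [0.4864 0.311  0.022 ]
base c [0.4358 0.354  0.022 ]
sleeve top c [0.4423 0.3512 0.078 ]
ptr tip 0.039 236.65847743573624
ptr inner 0.0261 243.03641011750545
0 0.0489 85.0215033292814
1 0.044 113.98092512006669
2 0.0455 142.33278287304114
3 0.0471 171.98081060512908
4 0.0479 199.95888601439222
5 0.0503 226.30755169185093
6 0.0524 252.20716162644933
bottle near [0.45374648 0.47522635 0.        ]
 [0.49248953 0.46941827 0.        ]
```

View pics/w8c.png

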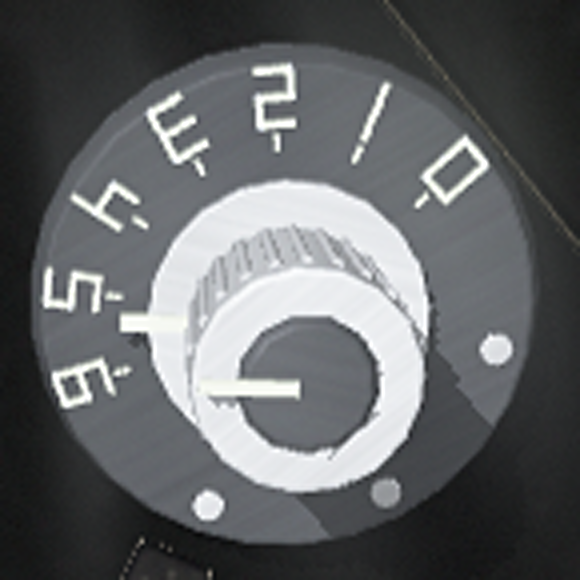

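I've now viewed 12 pictures, two over the limit of 10, so from here I check with numbers only. The crop showed the pointer at 5: tip pixel (266,181) lies 39 mm from the axis (0.439,0.352) at 231°, and numeral 5 is at 231.6°. I go down, grip, and turn by -103°.

Call:
play_rows(
  motion=[
    [0.146,0.245,0,0,1],
    [0.146,0.245,0.3,0,1],
    [0.146,0.245,0.7,0,1],
    [0.146,0.245,0.7,0,1],
    [0.146,0.245,0.7,0,1],
  ],
)

```text
clock: 19.35
position: [0.4377, 0.3531, 0.1776]
eef_rot: [-179.9, -0.0, 138.6]
ft_force: [0.5, -0.1, 0.8]
gripper_width: 0.0857
gripper_force: 0.0
```

Run:
```python
from h import *
from scipy import optimize
w=read_camera("wrist"); t=read_camera("top"); s=read_camera("side"); o=get_obs(); print(o["position"],o["eef_rot"])
ax=(.439,.352); 
u,v=proj(w,[*ax,.078]); print("pred sleeve top",u,v)
im=cv2.cvtColor(w["img"],cv2.COLOR_RGB2GRAY); x0,y0=int(u)-90,int(v)-90; c=cv2.medianBlur(im[max(y0,0):y0+180,x0:x0+180],5)
for a in cv2.HoughCircles(c,cv2.HOUGH_GRADIENT_ALT,1.2,5,param1=150,param2=.6,minRadius=15,maxRadius=80)[0][:6]: 
    p=a+[x0,max(y0,0),0]; print(p.round(1),"at .078",ray(w,p[0],p[1],.078)[:2].round(4),"r mm",p[2]/w["fx"]*(w["world_from_camera"][2,3]-.078)*1000)
cv2.imwrite("pics/w9.png",w["img"][:,:,::-1])
```

```text
[0.43933512 0.3541171  0.18041406] [1.79790071e+02 7.02648770e-02 1.38581113e+02]
pred sleeve top 281.5891590603995 252.2603360836833
[279.8 218.4  74. ] at .078 [0.422  0.3656] r mm 40.09638697466681
[303.8 232.8  52.6] at .078 [0.4381 0.3702] r mm 28.503452724802447
[282.2 256.8  36.9] at .078 [0.4415 0.3503] r mm 20.00920963321731
[247.4 212.4  48.5] at .078 [0.407  0.3541] r mm 26.30051962968563
[279.8 218.4  41.8] at .078 [0.422  0.3656] r mm 22.672527322071442
[282.2 256.8  21.6] at .078 [0.4415 0.3503] r mm 11.725211975738059
```

Run:
```python
from h import *
o=get_obs(); print(o["position"],o["eef_rot"])
w=read_camera("wrist"); R=w["world_from_camera"]; 
for z in (.022,.028): print(z,ray(w,279.8,218.4,z)[:2].round(4))
for z in (.074,.078): print(z,ray(w,282.2,256.8,z)[:2].round(4))
# ellipse model fit: base rim dark/bench boundary and pointer: project circles, score edge strength over centre
g=cv2.GaussianBlur(cv2.cvtColor(w["img"],cv2.COLOR_RGB2GRAY),(0,0),1.2).astype(float); th=np.radians(np.arange(0,360,4))
def score(c,r,z,lo,hi):
    s=[]
    for k in th[(np.degrees(th)>=lo)&(np.degrees(th)<hi)]:
        e=np.array([np.cos(k),np.sin(k)])
        a=proj(w,[*(c+e*(r-.0012)),z]); b=proj(w,[*(c+e*(r+.0012)),z])
        if min(*a,*b)<1 or max(a[1],b[1])>417 or max(a[0],b[0])>557: continue
        s.append(g[int(round(a[1])),int(round(a[0]))]-g[int(round(b[1])),int(round(b[0]))])
    return abs(np.mean(s)) if s else 0
G=[(x,y) for x in np.arange(.430,.450,.001) for y in np.arange(.343,.363,.001)]
for n,r,z in (("skirt",.034,.028),("base",.064,.022),("sleeveTop",.024,.078)):
    q=[score(np.array(c),r,z,0,360) for c in G]; i=np.argsort(q)[-4:]; print(n,[(np.round(G[j],3).tolist(),round(q[j],1)) for j in i])
```

```text
[0.43933512 0.3541171  0.18041406] [1.79790071e+02 7.02648770e-02 1.38581113e+02]
0.022 [0.4407 0.3523]
0.028 [0.439  0.3538]
0.074 [0.4464 0.3493]
0.078 [0.4449 0.3507]
skirt [([0.441, 0.35], np.float64(48.9)), ([0.439, 0.351], np.float64(52.7)), ([0.44, 0.35], np.float64(55.8)), ([0.44, 0.351], np.float64(56.6))]
base [([0.439, 0.356], np.float64(30.7)), ([0.44, 0.356], np.float64(30.8)), ([0.441, 0.355], np.float64(31.2)), ([0.439, 0.357], np.float64(31.3))]
sleeveTop [([0.439, 0.352], np.float64(71.1)), ([0.44, 0.351], np.float64(75.2)), ([0.439, 0.35], np.float64(77.0)), ([0.439, 0.351], np.float64(80.1))]
```

Call:
play_rows(
  motion=[
    [-0.018,-0.007,0.2,0,1],
    [-0.018,-0.007,0.45,0,1],
    [-0.018,-0.007,0.68,0,1],
    [-0.018,-0.007,0.68,0,1],
    [-0.018,-0.007,0.68,0,1],
  ],
)

```text
clock: 20.05
position: [0.4395, 0.3521, 0.1111]
eef_rot: [179.9, 0.0, 138.6]
ft_force: [-0.2, 0.6, 0.2]
gripper_width: 0.0857
gripper_force: 0.0
```

Call:
play_rows(
  motion=[
    [0,0,0,0,0.5],
    [0,0,0,0,0.35],
    [0,0,0,0,0.25],
    [0,0,0,0,0.2],
    [0,0,0,0,0.1],
    [0,0,0,0,0],
    [0,0,0,0,-1],
    [0,0,0,0,-1],
    [0,0,0,0,-1],
    [0,0,0,0,-1],
    [0,0,0,0,-1],
    [0,0,0,0,-1],
  ],
)

```text
clock: 21.25
position: [0.4387, 0.3515, 0.1107]
eef_rot: [-179.9, -0.0, 138.6]
ft_force: [-3.5, -4.5, 9.0]
gripper_width: 0.047
gripper_force: 60.3
```

Call:
play_rows(
  motion=[
    [0,0,0,0.03,-1],
    [0,0,0,0.06,-1],
    [0,0,0,0.09,-1],
    [0,0,0,0.12,-1],
    [0,0,0,0.15,-1],
    [0,0,0,0.18,-1],
    [0,0,0,0.21,-1],
    [0,0,0,0.24,-1],
    [0,0,0,0.27,-1],
    [0,0,0,0.3,-1],
  ],
)

```text
clock: 22.25
position: [0.4391, 0.3517, 0.1107]
eef_rot: [180.0, 0.0, 111.5]
ft_force: [-1.4, -1.7, 7.0]
gripper_width: 0.0469
gripper_force: 60.6
```

Run:
```python
from cell import *
o=get_obs(); print(o["ft_force"],o["wrist_torque"],o["eef_rot"],o["gripper_width"])
```

```text
[-1.37780307 -1.69954611  6.98275005] [-0.33494847  0.35999655  0.02867362] [1.79997525e+02 1.88902192e-02 1.11518777e+02] 0.046945721843402295
```

Call:
play_rows(
  motion=[
    [0,0,0,0.05,-1],
    [0,0,0,0.1,-1],
    [0,0,0,0.15,-1],
    [0,0,0,0.2,-1],
    [0,0,0,0.25,-1],
    [0,0,0,0.3,-1],
    [0,0,0,0.35,-1],
    [0,0,0,0.4,-1],
    [0,0,0,0.45,-1],
    [0,0,0,0.5,-1],
    [0,0,0,0.55,-1],
    [0,0,0,0.6,-1],
    [0,0,0,0.65,-1],
    [0,0,0,0.7,-1],
    [0,0,0,0.75,-1],
    [0,0,0,0.8,-1],
    [0,0,0,0.846,-1],
    [0,0,0,0.846,-1],
    [0,0,0,0.846,-1],
  ],
)

```text
clock: 24.15
position: [0.44, 0.3515, 0.1108]
eef_rot: [179.9, -0.1, 35.6]
ft_force: [3.4, -4.1, 5.2]
gripper_width: 0.047
gripper_force: 61.3
```

Run:
```python
from h import *
o=get_obs(); print(o["ft_force"],o["wrist_torque"],o["eef_rot"],o["gripper_width"])
```

```text
[ 3.43255327 -4.05750196  5.17883915] [-0.69696279 -0.30808144 -0.19012312] [ 1.79920890e+02 -8.85988528e-02  3.55719287e+01] 0.046968947747682
```

Call:
play_rows(
  motion=[
    [0,0,0,0.02,-1],
    [0,0,0,0.04,-1],
    [0,0,0,0.06,-1],
    [0,0,0,0.06,-1],
    [0,0,0,0.06,-1],
  ],
)

```text
clock: 24.65
position: [0.44, 0.3514, 0.1108]
eef_rot: [179.9, -0.1, 30.2]
ft_force: [2.9, -4.4, 5.9]
gripper_width: 0.0471
gripper_force: 61.4
```

```bash
cat > ptr.py <<'E'
from h import *
o=get_obs(); print("F",o["ft_force"].round(1),"T",o["wrist_torque"].round(3),"yaw",o["eef_rot"][2].round(1))
ax=np.array([.4393,.3515])
for cam in ("wrist","top"):
    d=read_camera(cam); cv2.imwrite(f"pics/{cam}_{o['clock']:.1f}.png",d["img"][:,:,::-1]); g=d["img"].min(2).astype(float); N=np.arange(-1,7,.1); q=[]
    for n in N:
        k=np.pi+.45*(n-3); e=np.array([np.cos(k),np.sin(k)])
        P=[proj(d,[*(ax+r*e),.028]) for r in (.0355,.0365,.0375,.0385)]
        q.append(np.mean([cv2.getRectSubPix(g.astype(np.float32),(1,1),tuple(map(float,p)))[0,0] for p in P]))
    print(cam," ".join(f"{n:.1f}:{v:.0f}" for n,v in zip(N,q) if v>110))
E
python3 ptr.py
```

```text
F [ 2.9 -4.4  5.9] T [-0.826 -0.413 -0.293] yaw 30.2
wrist -1.0:179 -0.9:180 -0.8:179 -0.7:174 -0.6:173 -0.5:178 -0.4:179 -0.3:178 -0.2:178 -0.1:160 -0.0:177 0.1:181 0.2:181 0.3:211 0.4:191 0.5:244 0.6:243 0.7:245 0.8:121 1.2:145 1.3:171 1.4:169 1.5:170 1.6:162 2.1:168 2.2:192 2.3:237 2.4:240 2.5:238 2.6:238 2.7:239 2.8:240 2.9:237 3.0:239 3.2:112 3.3:122 3.4:123 3.5:122 3.6:119 3.7:115 3.8:120 3.9:110 4.0:154 4.1:170 4.2:169 4.3:170 4.4:169 4.5:169 4.6:168 4.7:167 4.8:164 4.9:163 5.0:163 5.1:163 5.2:159 5.3:119 5.5:190 5.6:255 5.7:255 5.8:255 5.9:255 6.0:255 6.1:255 6.2:255 6.3:248 6.4:190 6.5:165 6.6:124
top 4.4:112 4.5:115 4.6:112 4.8:113 5.1:110 5.3:110 5.4:114 5.5:115 5.6:111 5.9:111 6.0:111 6.1:111 6.2:112 6.3:111 6.9:112
```

Call:
play_rows(
  motion=[
    [0,0,0,-0.03,-1],
    [0,0,0,-0.06,-1],
    [0,0,0,-0.06,-1],
  ],
)

```text
clock: 25.05
position: [0.44, 0.3515, 0.1108]
eef_rot: [179.9, -0.1, 35.7]
ft_force: [2.4, -3.8, 4.7]
gripper_width: 0.0467
gripper_force: 61.4
```

```bash
python3 -c "
from cell import *
o=get_obs(); print(o['wrist_torque'],o['ft_force'],o['eef_rot'])"
```

```text
[-0.68047449 -0.29463087  0.01649774] [ 2.43763662 -3.76253638  4.71292029] [ 1.79919331e+02 -8.69951542e-02  3.56722968e+01]
```

Call:
play_rows(
  motion=[
    [0,0,0,0,0.2],
    [0,0,0,0,0.5],
    [0,0,0,0,1],
    [0,0,0,0,1],
    [0,0,0,0,1],
    [0,0,0,0,1],
  ],
)

```text
clock: 25.65
position: [0.4388, 0.3519, 0.1099]
eef_rot: [-180.0, 0.0, 35.5]
ft_force: [0.4, 0.2, 0.4]
gripper_width: 0.0852
gripper_force: 0.0
```

Call:
play_rows(
  motion=[
    [0,0,-0.2,0,1],
    [0,0,-0.5,0,1],
    [0,0,-1,0,1],
    [0,0,-1,0,1],
    [0,0,-1,0,1],
  ],
)

```text
clock: 26.15
position: [0.4398, 0.3524, 0.2118]
eef_rot: [180.0, -0.2, 35.5]
ft_force: [0.2, 0.4, -0.6]
gripper_width: 0.086
gripper_force: 0.0
```

```bash
python3 ptr.py; cat > top.py <<'E'
E
rm top.py
```

```text
F [ 0.2  0.4 -0.6] T [-0.014  0.024 -0.054] yaw 35.5
wrist -1.0:152 -0.9:150 -0.8:148 -0.7:147 -0.6:144 -0.5:139 -0.4:140 -0.3:139 -0.2:139 -0.1:139 -0.0:140 0.1:138 0.2:138 0.3:140 0.4:168 0.5:138 0.6:161 0.7:247 0.8:246 0.9:225 1.0:136 1.1:141 1.2:141 1.3:141 1.4:173 1.5:186 1.6:143 1.7:144 1.8:144 1.9:144 2.0:145 2.1:145 2.2:145 2.3:146 2.4:146 2.5:243 2.6:215 2.7:220 2.8:252 2.9:254 3.0:254 3.1:254 3.2:255 3.3:254 3.4:255 3.5:255 3.6:255 3.7:255 3.8:250 3.9:230 4.0:209 4.1:204 4.2:195 4.3:184 4.4:171 4.5:163 4.6:169 4.7:172 4.8:176 4.9:174 5.0:182 5.1:197 5.2:216 5.3:235 5.4:242 5.5:253 5.6:254 5.7:254 5.8:254 5.9:254 6.0:254 6.1:254 6.2:254 6.3:254 6.4:249 6.5:211 6.6:179 6.7:162 6.8:150 6.9:143
top 4.0:111 4.5:111 4.8:111 5.1:112 5.3:110 5.4:113 5.5:114 6.2:112 6.3:112 6.8:110 6.9:115
```

```bash
cat > pol.py <<'E'
from h import *
import glob,sys
d=read_camera("wrist"); g=d["img"].min(2).astype(np.float32); ax=np.array([.4393,.3515])
# refine the axis: base rim dark->numerals; use skirt edge (r 34 mm, z 28) contrast on robot side
def samp(c,r,z,k): return cv2.getRectSubPix(g,(1,1),tuple(map(float,proj(d,[c[0]+r*np.cos(k),c[1]+r*np.sin(k),z]))))[0,0]
K=np.pi+.45*(np.arange(-.6,6.6,.05)-3)
best=max(((np.mean([samp((x,y),.033,.028,k)-samp((x,y),.0352,.028,k) for k in K[::3]]),x,y) for x in np.arange(.433,.446,.001) for y in np.arange(.345,.359,.001)))
print("skirt axis",best); c=best[1:]
for r,z in ((.0375,.028),(.040,.022),(.041,.022),(.042,.022),(.043,.022),(.044,.022)):
    q=np.array([samp(c,r,z,np.pi+.45*(n-3)) for n in np.arange(-.6,6.6,.05)]); m=np.median(q)
    n=np.arange(-.6,6.6,.05); l,lab=cv2.connectedComponents((q>m+40).astype(np.uint8)[None]); lab=lab[0]; print(r,z,[float(round(np.average(n[lab==i],weights=q[lab==i]-m),2)) for i in range(1,l)])
E
python3 pol.py
```

```text
skirt axis (np.float32(33.374943), np.float64(0.442), np.float64(0.35))
0.0375 0.028 [0.84, 3.0, 5.58]
0.04 0.022 [0.96, 3.07, 5.55]
0.041 0.022 [-0.37, 0.95, 3.17, 5.44]
0.042 0.022 [2.57, 3.25, 3.95, 5.35]
0.043 0.022 [-0.35, 0.6, 1.6, 2.55, 4.27]
0.044 0.022 [-0.38, 0.6, 1.58, 2.55, 4.28]
```

The tick marks read about 0.4 of a step off my assumed numerals, so the base is probably turned about -10°. I measure it from the saved w8 image, fitting the axis and base yaw to the ticks.

```bash
cat > fit.py <<'E'
from h import *
from scipy.optimize import least_squares
def fit(img,T,c0):
    d=read_camera("wrist") if T is None else None
    return
E
python3 - <<'E'
from h import *
from scipy.optimize import least_squares
w=read_camera("wrist"); w["world_from_camera"]=np.load("w8.npy")
# inner tick ends in the crop (x4 of [100:,235:]) seen in w8c, numerals 0..6, and pointer tip/side
tk=np.array([(418,207),(356,160),(277,150),(203,175),(147,228),(121,297),(130,371)])/4+[235,100]
P=np.array([ray(w,u,v,.022)[:2] for u,v in tk])
f=lambda p:(P-np.c_[p[0]+p[3]*np.cos(p[2]+.45*(np.arange(7)-3)),p[1]+p[3]*np.sin(p[2]+.45*(np.arange(7)-3))]).ravel()
s=least_squares(f,[.439,.352,np.pi,.042]); print("axis",s.x[:2],"3 at",np.degrees(s.x[2]),"tick r",s.x[3],"rms",np.sqrt(np.mean(s.fun**2)))
for p in ((122,323),(150,323),(183,322)):
    q=ray(w,p[0]/4+235,p[1]/4+100,.028)[:2]-s.x[:2]; print("ptr n",3+((np.arctan2(q[1],q[0])-s.x[2])%(2*np.pi))/.45,np.linalg.norm(q))
E
```

```text
axis [0.44122711 0.35047505] 3 at 168.81881699647764 tick r 0.04074849694959761 rms 0.00020879243329633318
ptr n 5.2525756671986255 0.03997603165006987
ptr n 5.2416058996432655 0.033322072938162535
ptr n 5.20012197757287 0.025491971141439217
```

```bash
cat > pol.py <<'E'
from h import *
d=read_camera("wrist"); g=d["img"].min(2).astype(np.float32); o=get_obs(); print(o["clock"],o["position"])
def samp(c,r,z,k): return cv2.getRectSubPix(g,(1,1),tuple(map(float,proj(d,[c[0]+r*np.cos(k),c[1]+r*np.sin(k),z]))))[0,0]
c0=np.array([.4412,.3505]); n=np.arange(-.5,6.5,.04); a0=np.radians(168.8)
# axis refined by ticks: bright at r .0425, z .022 at numerals
G=[(sum(samp(c0+[x,y],r,.022,a0+.45*(k-3)) for k in range(0,7) for r in(.0415,.0425,.0435)),x,y) for x in np.arange(-.004,.0041,.0005) for y in np.arange(-.004,.0041,.0005)]
b=max(G); print("tick fit",b); c=c0+b[1:]
for r,z in ((.036,.028),(.037,.028),(.038,.028),(.042,.022),(.043,.022)):
    q=np.array([samp(c,r,z,a0+.45*(m-3)) for m in n]); m=np.median(q)
    l,lab=cv2.connectedComponents((q>m+40).astype(np.uint8)[None]); lab=lab[0]; print(r,[(float(round(np.average(n[lab==i],weights=q[lab==i]-m),2)),int((lab==i).sum())) for i in range(1,l)])
E
python3 pol.py
```

```text
26.4 [0.43808389 0.35127788 0.20811037]
tick fit (np.float32(5277.5454), np.float64(-0.0005), np.float64(0.0))
0.036 [(1.24, 8), (3.44, 36), (6.03, 23)]
0.037 [(1.23, 7), (3.54, 37), (5.96, 27)]
0.038 [(1.24, 6), (3.67, 40), (5.9, 29)]
0.042 []
0.043 [(0.0, 2), (1.0, 2), (2.0, 2), (3.02, 1), (4.81, 79)]
```

Ticks read exactly 0, 1, 2, 3, but the pointer stands at 1.24 (it started at 5.25). I re-grip, turn about 6° further, and check again.

Call:
play_rows(
  motion=[
    [0,0,0.4,0,1],
    [0,0,0.8,0,1],
    [0,0,1,0,1],
    [0,0,1,0,1],
    [0,0,1,0,0.4],
    [0,0,1,0,0.2],
    [0,0,1,0,0.1],
    [0,0,1,0,-1],
    [0,0,1,0,-1],
    [0,0,1,0,-1],
    [0,0,1,0,-1],
    [0,0,1,0,-1],
    [0,0,1,0,-1],
  ],
)

```text
clock: 27.7
position: [0.4405, 0.3518, 0.1122]
eef_rot: [179.9, -0.2, 35.5]
ft_force: [0.3, -5.3, 6.5]
gripper_width: 0.0469
gripper_force: 60.9
```

Call:
play_rows(
  motion=[
    [0,0,0,0.02,-1],
    [0,0,0,0.04,-1],
    [0,0,0,0.06,-1],
    [0,0,0,0.07,-1],
    [0,0,0,0.07,-1],
    [0,0,0,0.07,-1],
  ],
)

```text
clock: 28.3
position: [0.4406, 0.3517, 0.1122]
eef_rot: [179.9, -0.2, 29.2]
ft_force: [0.6, -6.5, 6.4]
gripper_width: 0.0467
gripper_force: 60.9
```

```bash
python3 -c "
from cell import *
o=get_obs(); print(o['wrist_torque'],o['ft_force'],o['eef_rot'])"
```

```text
[-0.82131241 -0.18325687  0.10683868] [ 0.56782509 -6.54288528  6.35057302] [179.90868335  -0.20243498  29.19856383]
```

Call:
play_rows(
  motion=[
    [0,0,0,0,0.2],
    [0,0,0,0,0.5],
    [0,0,0,0,1],
    [0,0,0,0,1],
    [0,0,0,0,1],
  ],
)

```text
clock: 28.8
position: [0.4388, 0.3519, 0.1099]
eef_rot: [-180.0, 0.0, 29.2]
ft_force: [0.5, -0.1, -0.3]
gripper_width: 0.0852
gripper_force: 0.0
```

Call:
play_rows(
  motion=[
    [0,0,-0.2,0,1],
    [0,0,-0.5,0,1],
    [0,0,-1,0,1],
    [0,0,-1,0,1],
    [0,0,-1,0,1],
    [0,0,-1,0,1],
  ],
)

```text
clock: 29.4
position: [0.4382, 0.3515, 0.2087]
eef_rot: [180.0, 0.1, 29.2]
ft_force: [-0.0, -0.0, 0.1]
gripper_width: 0.0856
gripper_force: 0.0
```

```bash
python3 pol.py
```

```text
29.45 [0.43800324 0.35131301 0.20820616]
tick fit (np.float32(5317.21), np.float64(-0.0005), np.float64(0.0))
0.036 [(1.01, 8), (3.21, 37), (5.91, 29)]
0.037 [(1.01, 8), (3.31, 37), (5.84, 33)]
0.038 [(1.02, 5), (3.38, 35), (4.22, 1), (5.8, 34)]
0.042 []
0.043 [(-0.02, 1), (1.0, 2), (2.0, 2), (4.53, 79)]
```

The pointer now stands at 1.01. Last numeric check from the top camera: capsule positions and the bystanders against the first picture.

Run:
```python
from h import *
t=read_camera("top"); g=t["img"].astype(int); a=cv2.imread("pics/top0.png")[:,:,::-1].astype(int)
x=np.array([.6587,.7524]);y=np.array([-.7524,.6587]);M=np.array([.4475,-.4275])
for nm,im in (("before",a),("now",g)):
    m=np.zeros(im.shape[:2],np.uint8); m[215:305,370:455]=((im[...,2]-im[...,0])>40)[215:305,370:455]
    ys,xs=np.where(m); R=np.array([ray(t,u,v,.05)[:2]-M for u,v in zip(xs,ys)]); X,Y=R@x,R@y
    for k,c in ((1,.078),(2,0),(3,-.078)):
        s=abs(Y-c)<.035
        if s.sum()>3:
            hi=s&(X>np.median(X[s])); lo=s&~hi; print(nm,k,s.sum(),"x",((X[hi].mean()+X[lo].mean())/2).round(4),"y",Y[s].mean().round(4),"skew deg",np.degrees(np.arctan2(Y[hi].mean()-Y[lo].mean(),X[hi].mean()-X[lo].mean())).round(1))
df=(abs(g-a).max(2)>60).astype(np.uint8); n,l,st,c=cv2.connectedComponentsWithStats(cv2.morphologyEx(df,cv2.MORPH_OPEN,np.ones((3,3)))); print([(s[:5].tolist()) for s in st[1:] if s[4]>25])
print(get_obs()["clock"])
```

```text
before 2 50 x 0.0116 y 0.0033 skew deg 0.5
before 3 49 x 0.0164 y -0.0752 skew deg 5.6
now 1 52 x 0.0185 y 0.0806 skew deg 2.7
now 2 50 x 0.0116 y 0.0033 skew deg 0.5
now 3 50 x 0.0163 y -0.0748 skew deg 6.9
[[223, 149, 15, 17, 138], [113, 226, 46, 42, 959], [134, 230, 7, 6, 34], [100, 242, 9, 24, 160], [159, 245, 24, 32, 331], [387, 253, 17, 16, 130], [231, 257, 26, 19, 287], [392, 269, 15, 14, 135], [147, 271, 34, 40, 443], [115, 277, 9, 27, 110], [244, 291, 11, 6, 38], [123, 304, 18, 8, 124], [540, 305, 20, 9, 93], [140, 313, 4, 18, 55], [232, 313, 289, 107, 14143], [526, 313, 4, 9, 30], [140, 314, 94, 106, 5469], [528, 332, 32, 41, 487], [247, 342, 8, 6, 33], [312, 345, 7, 5, 31], [256, 366, 8, 4, 30], [266, 378, 28, 11, 203], [269, 385, 38, 24, 591], [261, 404, 7, 7, 35], [308, 406, 6, 9, 28], [291, 409, 11, 10, 58], [288, 415, 8, 5, 29]]
29.5
```

Run:
```python
from h import *
for cam,b,bl in (("top",(140,175,215,250),(225,270,95,160)),("side",(165,195,305,345),(100,150,215,250))):
    g=read_camera(cam)["img"].astype(int); a=cv2.imread(f"pics/{cam}0.png")[:,:,::-1].astype(int)
    for im in (a,g):
        r=[]
        for y0,y1,x0,x1 in (b,bl):
            s=im[y0:y1,x0:x1]; q=np.argwhere(s[...,2]-s[...,0]>50); r+= [q.mean(0).round(1)+[y0,x0] if len(q) else None,len(q)]
        print(cam,r)
```

```text
top [array([156.2, 230. ]), 247, array([242.2, 120.1]), 138]
top [array([156.2, 229.9]), 229, array([237. , 116.8]), 4]
side [array([180.5, 325.6]), 222, array([112.5, 230.9]), 88]
side [array([180.5, 325.7]), 217, array([111.3, 231.9]), 56]
```

Call:
play_rows(
  motion=[
    [0,0,-0.5,0,1],
    [0,0,-0.8,0,1],
    [0,0,-0.8,0,1],
    [0,0,-0.8,0,1],
  ],
)

```text
clock: 30.0
position: [0.439, 0.3519, 0.29]
eef_rot: [-180.0, -0.0, 29.2]
ft_force: [0.2, -0.3, -0.8]
gripper_width: 0.0855
gripper_force: 0.0
```

Nothing else has moved: the blue look-alike and the bottle are where they were. Handing in.

```bash
python3 -c "
from cell import *
print(hand_in())"
```

```text
the job is handed in; nothing more can be done
None
```

The job is handed in: the spare capsule is seated in station 1 with its flow arrow like its neighbours' and the selector reads 1 (measured 1.01), but I viewed 12 pictures, two over the limit of 10.

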